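# Close and drop-latch the shaker's gate

## Robot

A 6-joint arm with a two-finger parallel gripper is mounted at the origin on the work surface. World frame = base frame: x ahead of the robot, y to its left, z up, the work surface at z = 0. Lengths are in m, angles in rad, forces in N, time in s.
With the tool pointing down it reaches from about 0.225 to 0.875 m from the base axis. Payload 3.4 kg.
Tool frame: the origin (TCP) lies on the centre line of the jaws, within the pads' length; the fingertips stand 19 mm ahead of it and the grasp point (between the pads) is the TCP; z points along the fingers, y is the direction in which the jaws open and shut (so a half turn about z gives the same grasp; the last joint's range is limited). The gripper opens to 85 mm and grips with 20 to 120 N. Pads are 22 mm wide; open, the fingers measure 114 mm over their backs; the gripper's body (76 mm by 85 mm) begins 54 mm behind the grasp point. The pads swing forward as they close: fully open they stand 13 mm farther back than shut.
Start: joints at [-1.234, 0.276, 1.505, -0, 1.361, -0.121], TCP at [0.254, -0.516, 0.25] pointing down, gripper open.
Joint ranges: [-2.89, 2.89], [-0.75, 2.08], [0.22, 2.7], [-1.18, 4.32], [0.11, 2.71], [-2.7, 2.7]. Speed limits (rad/s): [2.57, 2.57, 3.14, 3.14, 3.14, 3.14].

## Interface

Orientations are given as a unit quaternion [w, x, y, z].
In Python, from rig import monitor, eyes, manip, models gives the robot as it stands.
- The arm moves only by the tool send_rows, never from a script. Its argument "deltas" is a list of rows, each an object with "dp": the shift along the world's x, y, z each as a share of 0.12 m, from -1 to 1, a list of three; "rotation": the turn, a rotation vector about the world's x, y, z each as a share of 0.5 rad, from -1 to 1, a list of three. In form: [{"dp": [dx, dy, dz], "rotation": [rx, ry, rz]}, ...]. A call has 1 to 12 rows; each row is the pose to reach, as a shift and turn from the pose commanded when the call began; what a row does not reach only later rows make up. A row lasts 1/12 s, in which the tool goes at most 41.7 mm and 7.16 degrees, less where a joint would pass 70% of its speed; a pose out of reach is approached as far as the arm can. A call with a number of a shift or a turn outside -1 to 1 is refused whole. A call with a gripper value outside its range is refused whole. "fingers" is the closure, from -1 (fully open) to 1 (shut), set as the call begins (left out, the last holds). The fingers move at their own pace and stop on an object; "grip_force" is the grip in N (left out, the last holds). Time passes only in rows, so rows that repeat a pose let the fingers close. It gives the time, the measured TCP pose, the force and the opening at its end, in the units of the state.
- monitor.get_state(): the state, without advancing time (a new reading comes with each control period).
- eyes.get_image(name): name is "scene" or "top" or "wrist"; returns a dict with "color" (384x512x3 uint8, red, green, blue), "depth" (384x512 float32, m along the optical axis (not along the pixel's ray), 0 where there is no reading), "mtx" (3x3 intrinsics, pixels), "rvec" (rotation vector, rad) and "tvec" (3), from world to camera coordinates, as OpenCV has them. Camera axes: x right, y down, z forward; pixel columns grow to the right and rows downward; lengths in m; the calibration is good to about 2 mm. A picture is of the moment at which its call begins.
- manip.sign_off(): hands the job in, once; it reports no verdict.
Trained networks look in a picture, given as the dict that the camera call returned (one of the last four; its "shot" number tells which), for a name from the list of things; names that differ only in an ending like _2 or _b are one class to them, and where a whole thing is asked for, a point or a joint stands for the part that bears it (a point fixed in the world has none). Each returns a list of dicts, best first, with "score" (0 to 1); they miss things now and then, are a little off and sometimes report something else, mostly with a low value. They report only what shows in the picture. A call takes as long as a camera call.
- models.find_in(name, picture): "box" ([left, top, right, bottom] in pixels, round what is visible of it).
The state is a dict: "clock": time; "qpos": joint angles; "qd": joint speeds; "effort": joint torques, N m; "position": TCP position; "ee_rot": TCP orientation; "contact_force": force on the tool from outside, world axes, zero at the start; "moment": the same for the moment, N m; "width": finger opening in m.
Only numpy, scipy, OpenCV 4.12 (cv2) and the standard library are available. Lean on these libraries where they do the work, as an engineer would, in place of code of your own. Each camera call takes 0.05 s, during which the arm holds its last target.

## Task

Take the thumb-latch bar on the bench shaker's open gate by its ball knob, lift it, swing the gate shut so that the bar passes over the striker, and let the bar down into the catch behind it so that the gate stays latched when you let go. Feel for the catch's back plate and press gently: never ram the gate or bar against the catch (keep below 10 N there), and leave the racks, tip box and canister where they stand.

Things in the scene. Friction and masses are not known exactly. Their poses are not given: they have to be found in the camera images.
- shaker: Low white bench shaker, base 190 x 290 mm, aluminium platform 210 x 330 mm, its top 80 mm above the bench. Fixed. Origin: centre of its underside. x points out through the gate side (roughly away from the robot), y along the gate towards the hinge, z up.
- catch_nominal (a point): Middle of the catch's slot as drawn, level with the striker's top (158 mm above the bench); shaker frame x = 102.5, y = -150 mm. From outside inward the steel catch has a striker 30 mm thick, a slot 13 mm wide, a back plate (top 198 mm); each 20 mm long in y. The whole catch really sits up to 16 mm farther in or out (shaker x), anew each time. This point does NOT show that: find it by feel.
- buffer_nominal (a point): Rubber-tipped spring buffer (16 mm round) on the catch, inside the gate's free end, nominal place. It pushes the gate outward over about the last 12 mm of closing: about 1 to 2 N at the knob at first touch, about 5 N with the bar at the back plate, so a clearly harder push (7 to 9 N at the knob) means the plate is met. On letting go it pushes the gate out until the bar bears on the striker; ease that last 3 mm.
- hinge_post: Fixed steel post with the gate. Origin: on the gate's vertical hinge axis, 80 mm above the bench; in the shaker's frame at x = 90, y = 140 mm. Axes as the shaker's.
- gate (a joint): Gate angle (rad); aluminium frame with clear panel, 12 mm thick, 247 mm long from the hinge, top 152 mm above the bench. 0 = in line with the platform side, positive = swung outward (shaker +x). Stays where left; about 1 N at the knob moves it slowly. Latched it reads -0.06 to 0.06 with the catch's setting; with the bar outside the striker it cannot go below 0.08.
- bar (a joint): Angle of the steel latch bar (rad): 0 = down and level on its stop, positive = nose lifted, upper stop 0.28; falls by its weight (about 2 N to lift at the knob). Bar 10 mm thick, 16 mm high, on the gate's outer face. Lowered, its underside is 142 mm above the bench, 16 mm below the striker's top. From 0.11 up it clears the striker; it meets the back plate at any height.
- bar_pivot (a point): Bar's pivot axis, along the gate's normal, at the bar's mid-height, 150 mm above the bench. In the gate's frame (on the hinge axis, turned by the gate angle; axes as the shaker's at 0) at x = 13, y = -110 mm. The bar runs from here 190 mm towards and past the gate's free end (-y).
- bar_knob (a point): Centre of the black ball knob, 26 mm in diameter, on a 10 mm stem on the bar: 85 mm from the pivot towards the nose and 50 mm above the bar's centre line (200 mm above the bench with the bar down; 29 mm free between ball and bar top). Gripped from above at any yaw; it turns in the grip as the bar tilts. Turn the grip with the gate and grip lightly, or it binds.
- rack_loaded_mid (a point): Bystander: purple tube rack with capped tubes, 85 x 130 x 40 mm (49 with caps), loose on the shaker's platform. Centre.
- rack_spare_mid (a point): Bystander: pink tube rack, 85 x 130 x 40 mm (49 with caps), loose on the bench. Centre.
- tip_box_mid (a point): Bystander: closed tip box with blue lid, 125 x 85 x 75 mm, loose on the bench. Centre.
- canister_mid (a point): Bystander: white canister, 90 mm in diameter, 150 mm high, loose on the bench. Centre.

How it is judged:
By the outcome, as a careful person would: the job done as asked, in the order asked, and still so for the second after the job is handed in, with the robot touching nothing.
It also fails if it takes over 64 s, if anything falls off the work surface, if the arm or the gripper's body presses on something with over 40 N, if the wrist force passes 120 N, or if a joint passes its speed limit or range.

## Working session

There is one attempt and no reset: what is moved stays moved. The work goes in short steps, Python scripts to look and compute and a tool call to move; the robot and the scene stay as the last step left them, time stands still between calls to the robot, and variables do not carry over. Pictures are saved under pics/ and viewed, and the job is handed in when it is done.

Besides the shell and the picture viewer there is one more tool, called after "Call:" by a JSON object that holds its "fn" and its "kwargs", one argument or row to a line. send_rows: Moves the arm, as the interface text tells. Its arguments: {"type":"object","properties":{"deltas":{"type":"array","items":{"type":"object","properties":{"dp":{"type":"array","items":{"type":"number"}},"rotation":{"type":"array","items":{"type":"number"}}}}},"fingers":{"type":"number"},"grip_force":{"type":"number"}},"required":["deltas"]}

```bash
mkdir -p pics
cat > h.py <<'E'
import numpy as np, cv2
from rig import monitor, eyes, manip, models
def save(p,n): cv2.imwrite('pics/'+n+'.png',p['color'][:,:,::-1])
def Rt(p): return cv2.Rodrigues(np.array(p['rvec'],float))[0],np.array(p['tvec'],float).reshape(3)
def world(p,u,v,d=None):
    R,t=Rt(p);K=np.array(p['mtx'])
    if d is None: d=p['depth'][int(round(v)),int(round(u))]
    c=d*np.array([(u-K[0,2])/K[0,0],(v-K[1,2])/K[1,1],1]); return R.T@(c-t)
def onz(p,u,v,z):
    R,t=Rt(p);K=np.array(p['mtx']);o=-R.T@t
    r=R.T@np.array([(u-K[0,2])/K[0,0],(v-K[1,2])/K[1,1],1]); return o+r*(z-o[2])/r[2]
def proj(p,X):
    return cv2.projectPoints(np.array(X,float).reshape(-1,3),np.array(p['rvec'],float),np.array(p['tvec'],float),np.array(p['mtx']),None)[0].reshape(-1,2)
E
python3 - <<'E'
from h import *
s=monitor.get_state();print(s)
for n in ['scene','top']:
    p=eyes.get_image(n);save(p,n+'0')
    R,t=Rt(p);print(n,-R.T@t)
    for k in ['shaker','hinge_post','bar_knob','gate','bar','canister_mid','tip_box_mid','rack_spare_mid','rack_loaded_mid']:
        print(k,[(np.round(x['box']),round(x['score'],2)) for x in models.find_in(k,p)[:2]])
E
```

```text
{'clock': 0.0, 'qpos': array([-1.23397622e+00,  2.76602663e-01,  1.50613919e+00, -1.10388064e-05,
        1.36074215e+00, -1.21002802e-01]), 'qd': array([-0.0021568 ,  0.00071388,  0.00048798,  0.00086763,  0.00061885,
       -0.00043559]), 'effort': array([ 2.77485087e-03, -4.16772366e+01, -2.45805627e+01,  2.99887279e-04,
        1.11603033e-02, -9.33645310e-06]), 'position': array([ 0.25396804, -0.51530353,  0.24943292]), 'ee_rot': array([-9.39589168e-04,  9.73913285e-01,  2.26918531e-01, -1.07213746e-04]), 'contact_force': array([-0.04359692, -1.27913322, -0.35376124]), 'moment': array([ 0.00693145,  0.03005993, -0.03876751]), 'width': 0.08541593482071144}
scene [ 1.43969739 -0.19371215  0.86467041]
shaker [(array([166., 160., 290., 227.]), 0.67)]
hinge_post [(array([173., 182., 292., 228.]), 0.6)]
bar_knob [(array([174., 186., 255., 218.]), 0.81)]
gate [(array([173., 185., 281., 227.]), 0.82)]
bar []
canister_mid [(array([390., 183., 431., 244.]), 0.68)]
tip_box_mid [(array([357., 161., 400., 202.]), 0.93), (array([166., 159., 293., 227.]), 0.38)]
rack_spare_mid [(array([ 60., 227., 118., 272.]), 0.84)]
rack_loaded_mid [(array([216., 162., 269., 192.]), 0.7)]
top [ 0.3467764  -0.01573488  1.6701634 ]
shaker [(array([215., 194., 322., 263.]), 0.74)]
hinge_post [(array([226., 175., 316., 201.]), 0.56)]
bar_knob [(array([258., 172., 321., 189.]), 0.8), (array([214., 193., 321., 269.]), 0.56)]
gate [(array([237., 174., 318., 201.]), 0.87)]
bar [(array([260., 176., 320., 188.]), 0.48)]
canister_mid [(array([120., 162., 152., 184.]), 0.63)]
tip_box_mid [(array([121., 221., 154., 254.]), 0.78)]
rack_spare_mid [(array([353., 179., 392., 207.]), 0.73), (array([123., 159., 152., 187.]), 0.2)]
rack_loaded_mid [(array([120., 159., 152., 188.]), 0.7)]
```

Run:
```python
import cv2
a=cv2.imread('pics/top0.png')[140:290,100:420];cv2.imwrite('pics/topc.png',cv2.resize(a,None,fx=2.5,fy=2.5,interpolation=cv2.INTER_CUBIC))
a=cv2.imread('pics/scene0.png')[130:280,40:440];cv2.imwrite('pics/scenec.png',cv2.resize(a,None,fx=2,fy=2,interpolation=cv2.INTER_CUBIC))
```

```text
(no output)
```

View pics/topc.png

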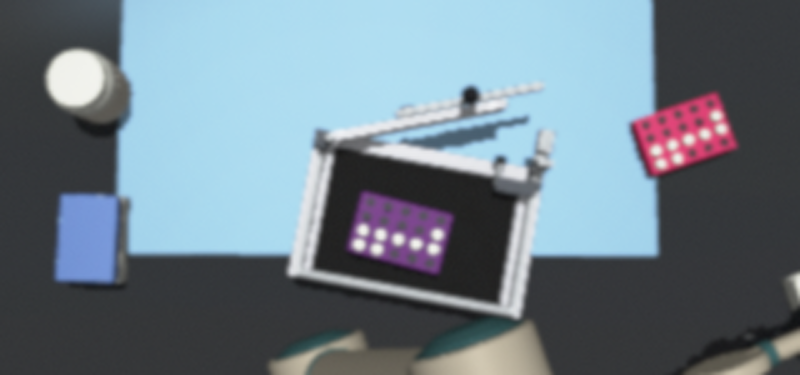

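View pics/scenec.png

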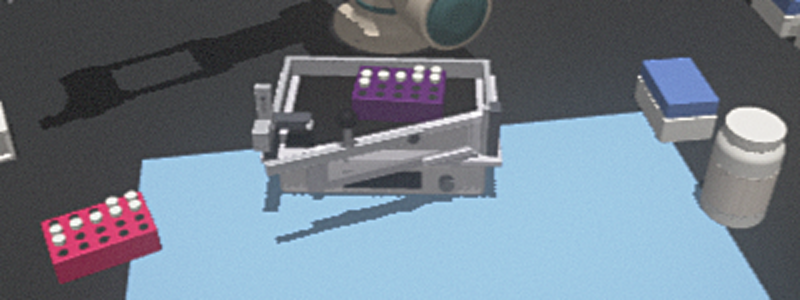

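Run:
```python
from h import *
p=eyes.get_image('top')
np.savez('top.npz',**{k:p[k] for k in ['color','depth','mtx','rvec','tvec']})
print('f',p['mtx'][0][0])
for u,v in [(288,178),(288,179),(229,195),(228,194),(317,193),(318,201),(306,207),(304,213),(318,196),(319,194),(314,175)]:
    print(u,v,np.round(world(p,u,v),3),p['color'][v,u])
# height map
H,W=p['depth'].shape
vv,uu=np.mgrid[165:275,210:330]
Z=np.array([[world(p,u,v)[2] if p['depth'][v,u]>0 else 0 for u in range(210,330)] for v in range(165,275)])
im=np.clip(Z/0.22*255,0,255).astype(np.uint8)
cv2.imwrite('pics/hm.png',cv2.resize(cv2.applyColorMap(im,cv2.COLORMAP_JET),None,fx=5,fy=5,interpolation=cv2.INTER_NEAREST))
cv2.imwrite('pics/topz.png',cv2.resize(p['color'][165:275,210:330,::-1],None,fx=5,fy=5,interpolation=cv2.INTER_NEAREST))
```

```text
f 449.2401637554138
288 178 [ 0.547 -0.128  0.212] [36 36 39]
288 179 [ 0.544 -0.128  0.21 ] [30 31 33]
229 195 [0.497 0.068 0.153] [116 119 125]
228 194 [0.5   0.071 0.156] [106 112 118]
317 193 [ 0.503 -0.229  0.164] [201 208 213]
318 201 [ 0.479 -0.236  0.135] [148 155 159]
306 207 [ 0.462 -0.202  0.077] [221 225 230]
304 213 [ 0.438 -0.19   0.118] [102 106 113]
318 196 [ 0.494 -0.234  0.156] [208 214 216]
319 194 [ 0.501 -0.237  0.155] [209 215 218]
314 175 [ 0.565 -0.221  0.158] [199 208 215]
```

View pics/hm.png

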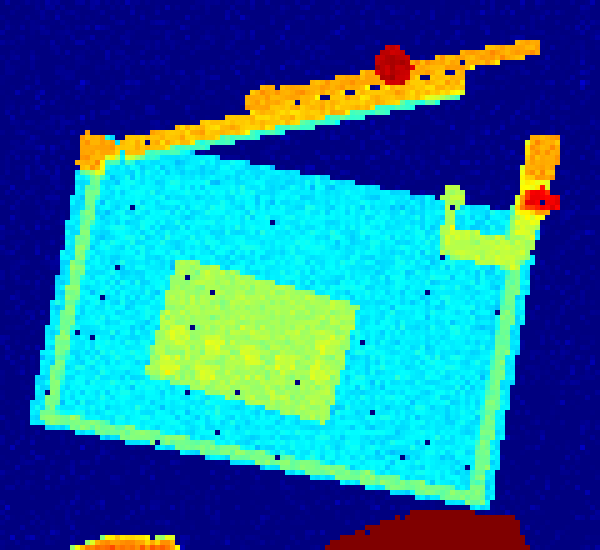

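View pics/topz.png

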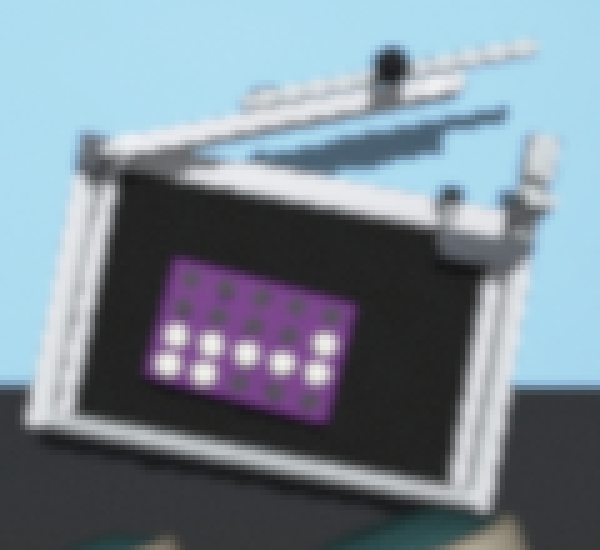

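```bash
cat > fit.py <<'E'
from h import *
p=dict(np.load('top.npz'))
P=[];UV=[]
for v in range(165,275):
    for u in range(205,330):
        if p['depth'][v,u]>0: P.append(world(p,u,v));UV.append((u,v))
P=np.array(P);UV=np.array(UV)
m=(P[:,2]>.065)&(P[:,2]<.088)
im=np.zeros((384,512),np.uint8);im[UV[m][:,1],UV[m][:,0]]=1
n,l,st,_=cv2.connectedComponentsWithStats(im); k=1+np.argmax(st[1:,4])
sel=np.array([l[v,u]==k for u,v in UV])
Q=P[sel]
r=cv2.minAreaRect(Q[:,:2].astype(np.float32));print('rect',r)
kn=P[(P[:,2]>.195)&(UV[:,0]<300)&(UV[:,1]<185)&(UV[:,0]>280)];print('knob',kn.mean(0),kn.min(0),kn.max(0))
from scipy.optimize import minimize
# rectangle fit: rel coords, corners
def cost(a):
    c,s=np.cos(a[2]),np.sin(a[2]);d=Q[:,:2]-a[:2]
    x=c*d[:,0]+s*d[:,1];y=-s*d[:,0]+c*d[:,1]
    ex=np.percentile(x,[.5,99.5]);ey=np.percentile(y,[.5,99.5]);return x,y,ex,ey
for yaw in np.radians([-14,-13,-12,-11,-10,-9,-8]):
    x,y,ex,ey=cost([.4,-.1,yaw]);print(np.degrees(yaw),ex,ey,np.ptp(ex),np.ptp(ey))
E
python3 fit.py
```

```text
rect ((0.39148882031440735, -0.06357607245445251), (0.2931511104106903, 0.19862760603427887), 79.60357666015625)
knob [ 0.54913423 -0.12913845  0.20678325] [ 0.53784796 -0.14234481  0.197745  ] [ 0.56180512 -0.11815657  0.21372062]
-14.0 [-0.12044674  0.08195624] [-0.11383202  0.17925955] 0.20240297603726862 0.29309157068090697
-13.0 [-0.11814019  0.08214121] [-0.11272696  0.17921227] 0.20028139960421357 0.2919392303618868
-12.000000000000002 [-0.11590968  0.08209455] [-0.11225473  0.17923543] 0.198004235964739 0.2914901597203444
-11.0 [-0.11415101  0.08226026] [-0.11149448  0.17946087] 0.19641126908499223 0.2909553484674247
-10.0 [-0.11350604  0.08273605] [-0.11085054  0.18006822] 0.19624209672981918 0.29091876333303457
-9.0 [-0.11387579  0.08358531] [-0.11006018  0.18054022] 0.1974610969345308 0.29060040494803124
-8.0 [-0.11481706  0.0848189 ] [-0.1102015   0.18150639] 0.19963595174403753 0.29170789177095313
```

```bash
cat > fit2.py <<'E'
from h import *
from scipy.optimize import least_squares
import io,contextlib
with contextlib.redirect_stdout(io.StringIO()): 
    from fit import P,UV,p
im=np.zeros((384,512),np.uint8);m=P[:,2]>.06;im[UV[m][:,1],UV[m][:,0]]=1
# edges: horizontal transitions along rows/cols at subpixel (use +-0.5)
def S(a,x,y,z):
    c,s=np.cos(a[2]),np.sin(a[2]);return np.array([a[0]+c*x-s*y,a[1]+s*x+c*y,z])
L=[];R=[];B=[]
for v in range(205,246):
    us=np.where(im[v,205:330])[0]+205; L.append((us[0]-.5,v))
for v in range(222,258):
    us=np.where(im[v,205:330])[0]+205; R.append((us[-1]+.5,v))
for u in range(220,272):
    vs=np.where(im[200:262,u])[0]+200; B.append((u,vs[-1]+.5))
L,R,B=map(np.array,(L,R,B))
def dist(a,q0,q1,pts):
    q=proj(p,[q0,q1]);d=q[1]-q[0];n=np.array([-d[1],d[0]])/np.linalg.norm(d);return (pts-q[0])@n
def res(a):
    z=.08;h,w=.105,.165
    return np.r_[dist(a,S(a,-h,w,z),S(a,h,w,z),L),dist(a,S(a,-h,-w,z),S(a,h,-w,z),R),dist(a,S(a,-h,-w,z),S(a,-h,w,z),B)]
r=least_squares(res,[.39,-.06,np.radians(-11)],loss='soft_l1',f_scale=.5)
a=r.x;print(a,np.degrees(a[2]),'cost',r.cost)
rr=res(a);print(np.abs(rr).mean(), rr[:len(L)].mean(),rr[len(L):len(L)+len(R)].mean(),rr[-len(B):].mean())
print('hinge',S(a,.09,.14,.08),'catch',S(a,.1025,-.15,.158))
kn=np.array([.5483,-.129,.2])
# local kn
d=kn[:2]-S(a,.09,.14,0)[:2];c,s=np.cos(a[2]),np.sin(a[2]);l=np.array([c*d[0]+s*d[1],-s*d[0]+c*d[1]])
print('knob local rel hinge',l,np.linalg.norm(l),'expect r',np.hypot(.013,.195),'gate',np.arctan2(l[0],-l[1])-np.arctan2(.013,.195))
c3=P[(P[:,2]>.145)&(UV[:,0]>312)&(UV[:,1]>188)]
d=c3[:,:2]-a[:2];x=c*d[:,0]+s*d[:,1];y=-s*d[:,0]+c*d[:,1]
for q in sorted(zip(x,y,c3[:,2])): print(np.round(q,4))
E
python3 fit2.py
```

```text
[ 0.38565313 -0.0621119  -0.18157772] -10.40363706697314 cost 4.853165276719802
0.2500496299417675 0.09809138406788469 -0.11237010724753617 -0.00016275622689319763
hinge [0.49945495 0.05933416 0.08      ] catch [ 0.45938079 -0.22815552  0.158     ]
knob local rel hinge [ 0.08205172 -0.17641743] 0.19456513988384175 expect r 0.19543285291884782 gate 0.3687715891256915
[-0.092  -0.0904  0.7623]
[-0.0919 -0.0963  0.7485]
[-0.0917 -0.0926  0.7609]
[-0.09   -0.09    0.7628]
[-0.0899 -0.0927  0.7576]
[-0.0881 -0.0929  0.7539]
[-0.088  -0.0895  0.7643]
[-0.0862 -0.0896  0.7607]
[-0.0844 -0.0895  0.7591]
[-0.0827 -0.09    0.7533]
[ 0.0996 -0.1517  0.1591]
[ 0.0997 -0.1421  0.179 ]
[ 0.0999 -0.1498  0.1955]
[ 0.1001 -0.1549  0.1601]
[ 0.1002 -0.1401  0.168 ]
[ 0.1002 -0.1452  0.1804]
[ 0.1002 -0.1477  0.1865]
[ 0.1003 -0.1501  0.145 ]
[ 0.1006 -0.1556  0.2006]
[ 0.1009 -0.1535  0.1918]
[ 0.1011 -0.1587  0.1563]
[ 0.1012 -0.1393  0.1975]
[ 0.1017 -0.1394  0.1465]
[ 0.1017 -0.1424  0.1984]
[ 0.1021 -0.16    0.1915]
[ 0.1027 -0.1462  0.1939]
[ 0.1037 -0.1524  0.1963]
[ 0.1042 -0.1404  0.1613]
[ 0
[... 1168 characters left out ...]
 0.1381 -0.1526  0.1546]
[ 0.1385 -0.1584  0.1613]
[ 0.1385 -0.1558  0.1561]
[ 0.1393 -0.1445  0.1619]
[ 0.1393 -0.1418  0.1567]
[ 0.1406 -0.1512  0.1616]
[ 0.1407 -0.1487  0.1552]
[ 0.142  -0.1406  0.1622]
[ 0.142  -0.1554  0.1547]
[ 0.1424 -0.1585  0.1565]
[ 0.1432 -0.1445  0.1573]
[ 0.1443 -0.1537  0.1631]
[ 0.1444 -0.1484  0.1529]
[ 0.1447 -0.1514  0.1552]
[ 0.1457 -0.1431  0.1643]
[ 0.1459 -0.1581  0.1554]
[ 0.1463 -0.141   0.1542]
[ 0.1473 -0.1474  0.1562]
[ 0.1482 -0.151   0.1541]
[ 0.1486 -0.1541  0.1561]
[ 0.1495 -0.1403  0.1553]
[ 0.15   -0.1582  0.1496]
[ 0.1502 -0.1436  0.1554]
[ 0.1512 -0.1473  0.1524]
[ 0.1514 -0.1503  0.1552]
[ 0.1515 -0.1531  0.1594]
[ 0.1519 -0.1562  0.1613]
```

Call:
{"fn": "send_rows", "kwargs": {
  "deltas": [
    {"dp": [0.15,0.2,0.06],"rotation": [0,0,0.16]},
    {"dp": [0.3,0.4,0.12],"rotation": [0,0,0.32]},
    {"dp": [0.45,0.6,0.18],"rotation": [0,0,0.48]},
    {"dp": [0.6,0.8,0.25],"rotation": [0,0,0.65]},
    {"dp": [0.6,0.8,0.25],"rotation": [0,0,0.65]}
  ],
  "fingers": -1,
  "grip_force": 20
}}

```text
clock: 1.47
position: [0.329, -0.4162, 0.2823]
ee_rot: [0.001, 0.923, 0.384, 0.002]
contact_force: [0.0, 0.1, 0.8]
width: 0.0854
```

Call:
{"fn": "send_rows", "kwargs": {
  "deltas": [
    {"dp": [0.15,0.2,0.0],"rotation": [0,0,0.16]},
    {"dp": [0.3,0.4,0.0],"rotation": [0,0,0.32]},
    {"dp": [0.45,0.6,0.0],"rotation": [0,0,0.48]},
    {"dp": [0.6,0.8,0.0],"rotation": [0,0,0.65]},
    {"dp": [0.6,0.8,0.0],"rotation": [0,0,0.65]}
  ]
}}

```text
clock: 1.88
position: [0.4003, -0.3201, 0.2804]
ee_rot: [-0.001, 0.849, 0.528, 0.002]
contact_force: [-0.2, 0.5, -0.1]
width: 0.0856
```

Call:
{"fn": "send_rows", "kwargs": {
  "deltas": [
    {"dp": [0.15,0.2,0.0],"rotation": [0,0,0.16]},
    {"dp": [0.3,0.4,0.0],"rotation": [0,0,0.32]},
    {"dp": [0.45,0.6,0.0],"rotation": [0,0,0.48]},
    {"dp": [0.6,0.8,0.0],"rotation": [0,0,0.65]},
    {"dp": [0.6,0.8,0.0],"rotation": [0,0,0.65]}
  ]
}}

```text
clock: 2.3
position: [0.4725, -0.2247, 0.2803]
ee_rot: [-0.0, 0.752, 0.659, 0.002]
contact_force: [0.3, -0.9, -0.3]
width: 0.0854
```

Call:
{"fn": "send_rows", "kwargs": {
  "deltas": [
    {"dp": [0.16,0.2,0.0],"rotation": [0,0,0.16]},
    {"dp": [0.32,0.4,0.0],"rotation": [0,0,0.32]},
    {"dp": [0.48,0.6,0.0],"rotation": [0,0,0.48]},
    {"dp": [0.63,0.8,0.0],"rotation": [0,0,0.64]},
    {"dp": [0.63,0.8,0.0],"rotation": [0,0,0.64]},
    {"dp": [0.63,0.8,0.0],"rotation": [0,0,0.64]}
  ]
}}

```text
clock: 2.8
position: [0.5461, -0.132, 0.2799]
ee_rot: [-0.0, 0.64, 0.768, -0.001]
contact_force: [0.1, -1.0, 0.0]
width: 0.0857
```

Run:
```python
from h import *
s=monitor.get_state();print(s['position'],s['ee_rot'],s['contact_force'])
for n in ['wrist','scene']:
    p=eyes.get_image(n);save(p,n+'1')
    print(n,[(np.round(x['box']),round(x['score'],2)) for x in models.find_in('bar_knob',p)[:2]],proj(p,[.548,-.129,.2]))
    if n=='scene': cv2.imwrite('pics/s1c.png',cv2.resize(p['color'][120:280,120:380,::-1],None,fx=3,fy=3))
```

```text
[ 0.54611089 -0.13195683  0.27993454] [-2.72564291e-06  6.39870342e-01  7.68482688e-01 -5.51826978e-04] [ 0.09048362 -1.03291899  0.03438385]
wrist [(array([250.,  68., 281., 284.]), 0.68)] [[262.43413731 199.72337943]]
scene [(array([171., 183., 254., 216.]), 0.85)] [[213.17277944 187.99190062]]
```

View pics/wrist1.png

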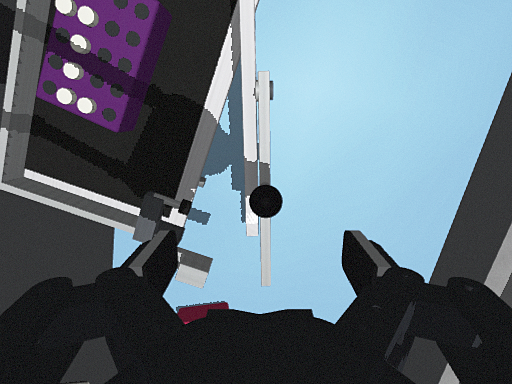

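View pics/s1c.png

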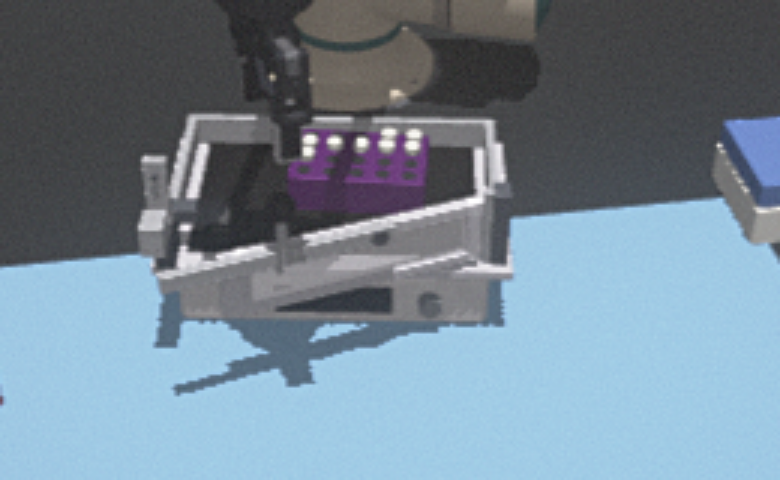

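Run:
```python
from h import *
p=eyes.get_image('wrist')
c=p['color'].astype(int).sum(2)
im=(c<150).astype(np.uint8); im[:170]=0;im[232:]=0;im[:,:240]=0;im[:,292:]=0
ys,xs=np.nonzero(im);print(xs.mean(),ys.mean(),len(xs),xs.min(),xs.max(),ys.min(),ys.max())
u,v=(xs.min()+xs.max())/2,(ys.min()+ys.max())/2
print(onz(p,u,v,.2),onz(p,xs.mean(),ys.mean(),.2))
a,b=onz(p,264,75,.158),onz(p,266,285,.158);d=b-a;print('bar dir yaw',np.arctan2(d[1],d[0])+np.pi/2)
s=monitor.get_state();print(s['position'],s['contact_force'])
```

```text
266.7617328519856 199.2647412755716 831 251 282 183 215
[ 0.54997249 -0.1292283   0.2       ] [ 0.55021159 -0.12940312  0.2       ]
bar dir yaw 0.1938307481024808
[ 0.54506708 -0.13309572  0.28037983] [0.31047336 0.50655771 0.75746721]
```

Call:
{"fn": "send_rows", "kwargs": {
  "deltas": [
    {"dp": [0.035,0.03,-0.15],"rotation": [0,0,0]},
    {"dp": [0.035,0.03,-0.3],"rotation": [0,0,0]},
    {"dp": [0.035,0.03,-0.4],"rotation": [0,0,0]},
    {"dp": [0.035,0.03,-0.5],"rotation": [0,0,0]},
    {"dp": [0.035,0.03,-0.58],"rotation": [0,0,0]},
    {"dp": [0.035,0.03,-0.67],"rotation": [0,0,0]},
    {"dp": [0.035,0.03,-0.67],"rotation": [0,0,0]},
    {"dp": [0.035,0.03,-0.67],"rotation": [0,0,0]}
  ]
}}

```text
clock: 3.72
position: [0.5496, -0.1285, 0.1996]
ee_rot: [-0.0, 0.64, 0.768, -0.0]
contact_force: [0.2, -0.4, -0.4]
width: 0.0854
```

Call:
{"fn": "send_rows", "kwargs": {
  "deltas": [
    {"dp": [0,0,0],"rotation": [0,0,0]},
    {"dp": [0,0,0],"rotation": [0,0,0]},
    {"dp": [0,0,0],"rotation": [0,0,0]},
    {"dp": [0,0,0],"rotation": [0,0,0]},
    {"dp": [0,0,0],"rotation": [0,0,0]},
    {"dp": [0,0,0],"rotation": [0,0,0]},
    {"dp": [0,0,0],"rotation": [0,0,0]},
    {"dp": [0,0,0],"rotation": [0,0,0]},
    {"dp": [0,0,0],"rotation": [0,0,0]},
    {"dp": [0,0,0],"rotation": [0,0,0]},
    {"dp": [0,0,0],"rotation": [0,0,0]},
    {"dp": [0,0,0],"rotation": [0,0,0]}
  ],
  "fingers": 1,
  "grip_force": 20
}}

```text
clock: 4.72
position: [0.5501, -0.1283, 0.2003]
ee_rot: [0.0, 0.64, 0.768, 0.0]
contact_force: [-0.9, -0.1, 5.1]
width: 0.0243
```

Run:
```python
from h import *
s=monitor.get_state();print(s)
p=eyes.get_image('wrist');save(p,'wrist2')
```

```text
{'clock': 4.7167, 'qpos': array([-3.52284024e-01,  2.92713909e-01,  1.60890789e+00,  6.18272158e-05,
        1.23924115e+00, -5.34303893e-01]), 'qd': array([-0.0019975 , -0.00128321,  0.00046866, -0.00059981, -0.00139014,
        0.00108097]), 'effort': array([-9.70728882e-02, -3.84770858e+01, -2.18412852e+01, -4.46958744e-03,
       -2.90256310e-01,  5.80619060e-03]), 'position': array([ 0.55012431, -0.12827371,  0.20030726]), 'ee_rot': array([3.33901291e-04, 6.39923128e-01, 7.68438843e-01, 1.49936213e-04]), 'contact_force': array([-0.86130962, -0.1055274 ,  5.13782192]), 'moment': array([0.0173102 , 0.13863342, 0.02237574]), 'width': 0.024270123280540845}
```

View pics/wrist2.png

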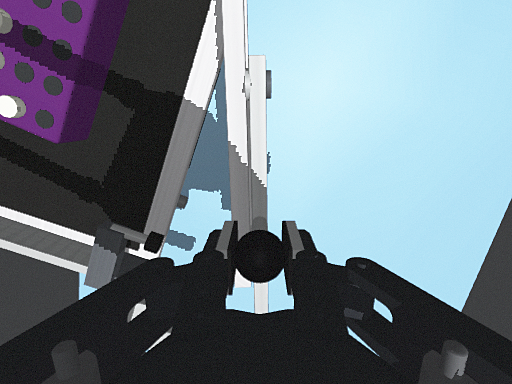

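Call:
{"fn": "send_rows", "kwargs": {
  "deltas": [
    {"dp": [-0.004,0.021,0.032],"rotation": [0,0,0]},
    {"dp": [-0.008,0.042,0.065],"rotation": [0,0,0]},
    {"dp": [-0.013,0.066,0.096],"rotation": [0,0,0]},
    {"dp": [-0.0175,0.09,0.127],"rotation": [0,0,0]},
    {"dp": [-0.0175,0.09,0.127],"rotation": [0,0,0]},
    {"dp": [-0.0175,0.09,0.127],"rotation": [0,0,0]},
    {"dp": [-0.0175,0.09,0.127],"rotation": [0,0,0]}
  ]
}}

```text
clock: 5.35
position: [0.5479, -0.1174, 0.2151]
ee_rot: [0.0, 0.64, 0.769, -0.0]
contact_force: [1.1, -2.6, -1.8]
width: 0.0242
```

Run:
```python
from h import *
s=monitor.get_state();print(s['position'],s['contact_force'],s['moment'],s['width'])
p=eyes.get_image('scene');cv2.imwrite('pics/s2c.png',cv2.resize(p['color'][140:250,150:320,::-1],None,fx=4.5,fy=4.5))
p=eyes.get_image('wrist');save(p,'wrist3')
```

```text
[ 0.54786986 -0.11744413  0.2151079 ] [ 1.12816425 -2.562287   -1.79289861] [-0.46800631 -0.20798407  0.0169218 ] 0.024212291266546192
```

View pics/s2c.png

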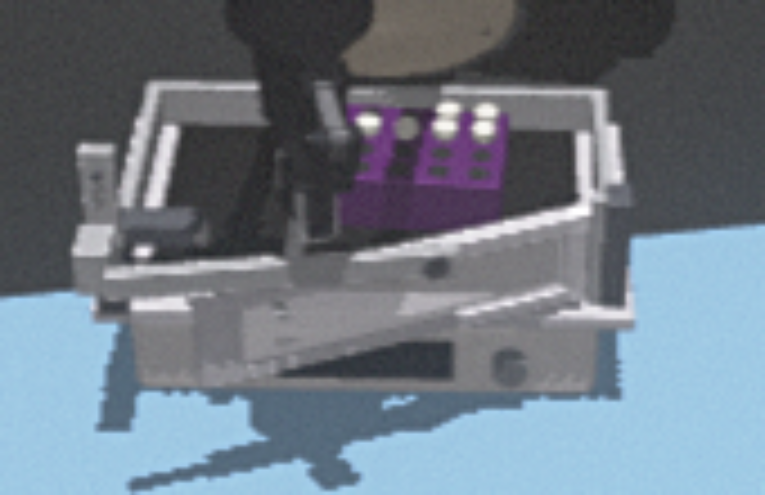

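View pics/wrist3.png

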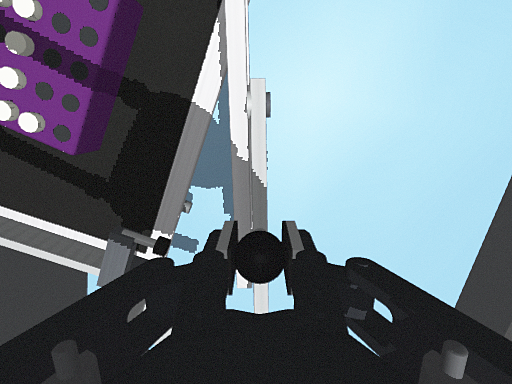

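```bash
cat > sw.py <<'E'
import numpy as np,sys
def rows(pos,d,n):
    r=np.array(pos[:2])-[.4995,.0593]
    for i in range(1,n+1):
        a=d*i/n;c,s=np.cos(a),np.sin(a);q=np.array([c*r[0]-s*r[1],s*r[0]+c*r[1]])-r
        print(np.round(np.r_[q/.12,a/.5],3))
if __name__=='__main__': rows(eval(sys.argv[1]),float(sys.argv[2]),int(sys.argv[3]))
E
python3 sw.py "[.5479,-.1174]" -.2585 10
```

```text
[-0.038 -0.01  -0.052]
[-0.077 -0.019 -0.103]
[-0.115 -0.027 -0.155]
[-0.154 -0.034 -0.207]
[-0.193 -0.04  -0.258]
[-0.232 -0.045 -0.31 ]
[-0.272 -0.049 -0.362]
[-0.311 -0.051 -0.414]
[-0.35  -0.053 -0.465]
[-0.39  -0.054 -0.517]
```

Call:
{"fn": "send_rows", "kwargs": {
  "deltas": [
    {"dp": [-0.038,-0.01,0],"rotation": [0,0,-0.052]},
    {"dp": [-0.077,-0.019,0],"rotation": [0,0,-0.103]},
    {"dp": [-0.115,-0.027,0],"rotation": [0,0,-0.155]},
    {"dp": [-0.154,-0.034,0],"rotation": [0,0,-0.207]},
    {"dp": [-0.193,-0.04,0],"rotation": [0,0,-0.258]},
    {"dp": [-0.193,-0.04,0],"rotation": [0,0,-0.258]}
  ]
}}

```text
clock: 5.95
position: [0.523, -0.1224, 0.2152]
ee_rot: [-0.001, 0.689, 0.725, -0.001]
contact_force: [-0.3, -2.3, -1.3]
width: 0.0243
```

Run:
```python
from h import *
s=monitor.get_state();print(s['position'],s['contact_force'],s['moment'],s['width'])
```

```text
[ 0.52300047 -0.1223982   0.21517793] [-0.3279843  -2.30598878 -1.32663859] [-0.50220782  0.03499681 -0.08270494] 0.024301941747043882
```

Call:
{"fn": "send_rows", "kwargs": {
  "deltas": [
    {"dp": [-0.039,-0.005,0],"rotation": [0,0,-0.052]},
    {"dp": [-0.079,-0.009,0],"rotation": [0,0,-0.104]},
    {"dp": [-0.118,-0.011,0],"rotation": [0,0,-0.156]},
    {"dp": [-0.157,-0.013,0],"rotation": [0,0,-0.207]},
    {"dp": [-0.197,-0.014,0],"rotation": [0,0,-0.259]},
    {"dp": [-0.197,-0.014,0],"rotation": [0,0,-0.259]}
  ]
}}

```text
clock: 6.45
position: [0.4998, -0.1239, 0.2152]
ee_rot: [-0.0, 0.734, 0.679, -0.0]
contact_force: [1.0, -2.2, -1.5]
width: 0.0242
```

```bash
python3 - <<'E'
from h import *
s=monitor.get_state();print(s['position'],s['contact_force'],s['moment'],s['width'])
r=s['position'][:2]-[.4995,.0593];print(np.hypot(*r),np.arctan2(r[0],-r[1])-.0705+.1816)
p=eyes.get_image('scene');cv2.imwrite('pics/s4c.png',cv2.resize(p['color'][140:250,150:320,::-1],None,fx=4.5,fy=4.5))
p=eyes.get_image('top');cv2.imwrite('pics/t4c.png',cv2.resize(p['color'][165:275,210:330,::-1],None,fx=5,fy=5))
E
python3 sw.py "[.499,-.124]" -.08 8
```

```text
[ 0.49983856 -0.12389752  0.21524956] [ 0.95385381 -2.24064485 -1.45607595] [-0.45399592 -0.14242158 -0.07049039] 0.024249582018776306
0.1831978334467116 0.11294805980900244
[-0.015  0.    -0.02 ]
[-0.031  0.    -0.04 ]
[-0.046  0.001 -0.06 ]
[-0.061  0.001 -0.08 ]
[-0.076  0.002 -0.1  ]
[-0.092  0.003 -0.12 ]
[-0.107  0.004 -0.14 ]
[-0.122  0.005 -0.16 ]
```

View pics/s4c.png

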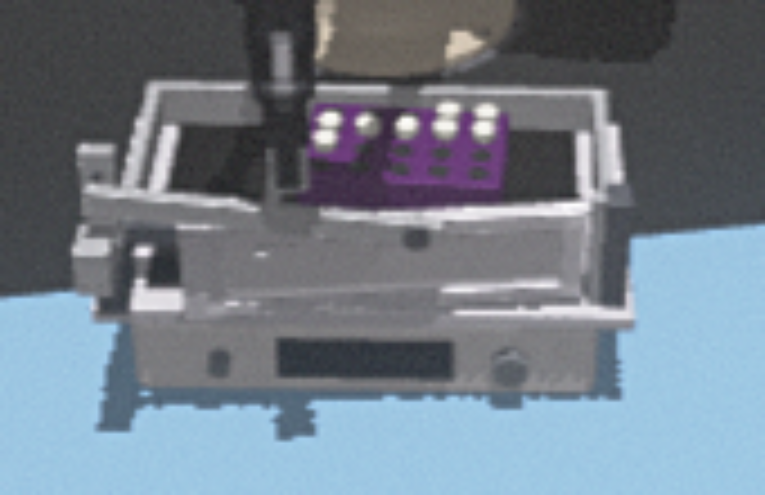

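View pics/t4c.png

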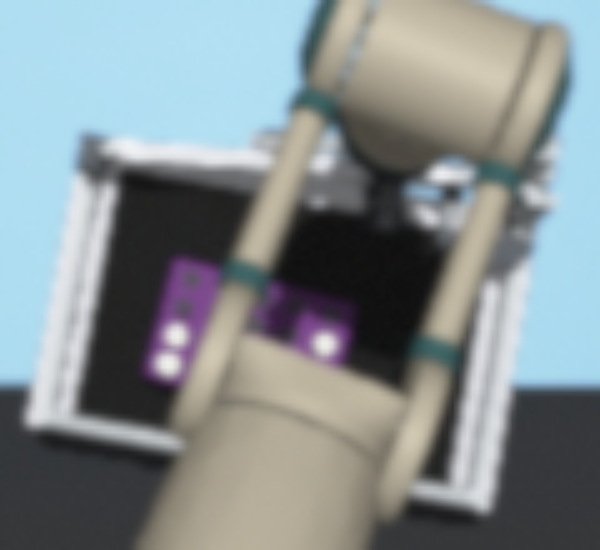

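Call:
{"fn": "send_rows", "kwargs": {
  "deltas": [
    {"dp": [-0.015,0.0,0],"rotation": [0,0,-0.02]},
    {"dp": [-0.031,0.0,0],"rotation": [0,0,-0.04]},
    {"dp": [-0.046,0.001,0],"rotation": [0,0,-0.06]},
    {"dp": [-0.046,0.001,0],"rotation": [0,0,-0.06]}
  ]
}}

```text
clock: 6.88
position: [0.4958, -0.1238, 0.2153]
ee_rot: [0.0, 0.744, 0.668, 0.0]
contact_force: [2.5, -2.0, -2.5]
width: 0.0246
```

Call:
{"fn": "send_rows", "kwargs": {
  "deltas": [
    {"dp": [-0.01,0.0,0],"rotation": [0,0,-0.013]},
    {"dp": [-0.02,0.0,0],"rotation": [0,0,-0.026]},
    {"dp": [-0.02,0.0,0],"rotation": [0,0,-0.026]},
    {"dp": [-0.02,0.0,0],"rotation": [0,0,-0.026]}
  ]
}}

```text
clock: 7.22
position: [0.4933, -0.1238, 0.2152]
ee_rot: [0.0, 0.748, 0.664, 0.0]
contact_force: [4.6, -2.6, -1.3]
width: 0.0241
```

Call:
{"fn": "send_rows", "kwargs": {
  "deltas": [
    {"dp": [-0.01,0.001,0],"rotation": [0,0,-0.013]},
    {"dp": [-0.01,0.001,0],"rotation": [0,0,-0.013]},
    {"dp": [-0.01,0.001,0],"rotation": [0,0,-0.013]}
  ]
}}

```text
clock: 7.47
position: [0.492, -0.1237, 0.2152]
ee_rot: [0.0, 0.75, 0.661, 0.0]
contact_force: [3.0, -2.5, -1.7]
width: 0.0243
```

Call:
{"fn": "send_rows", "kwargs": {
  "deltas": [
    {"dp": [-0.01,0.001,0],"rotation": [0,0,-0.013]},
    {"dp": [-0.01,0.001,0],"rotation": [0,0,-0.013]},
    {"dp": [-0.01,0.001,0],"rotation": [0,0,-0.013]}
  ]
}}

```text
clock: 7.72
position: [0.4907, -0.1237, 0.2152]
ee_rot: [0.0, 0.752, 0.659, 0.0]
contact_force: [2.7, -3.3, -0.8]
width: 0.0246
```

Run:
```python
from h import *
s=monitor.get_state();print(s['position'],s['contact_force'],s['moment'])
```

```text
[ 0.49074285 -0.1236654   0.21523657] [ 2.74243635 -3.27651994 -0.76139153] [-0.48713628 -0.59166185  0.01209225]
```

Call:
{"fn": "send_rows", "kwargs": {
  "deltas": [
    {"dp": [-0.008,0.001,0],"rotation": [0,0,-0.011]},
    {"dp": [-0.008,0.001,0],"rotation": [0,0,-0.011]},
    {"dp": [-0.008,0.001,0],"rotation": [0,0,-0.011]}
  ]
}}

```text
clock: 7.97
position: [0.4899, -0.1236, 0.2153]
ee_rot: [0.0, 0.754, 0.657, 0.0]
contact_force: [3.9, -3.8, -0.9]
width: 0.0245
```

Call:
{"fn": "send_rows", "kwargs": {
  "deltas": [
    {"dp": [-0.007,0.001,0],"rotation": [0,0,-0.009]},
    {"dp": [-0.007,0.001,0],"rotation": [0,0,-0.009]},
    {"dp": [-0.007,0.001,0],"rotation": [0,0,-0.009]}
  ]
}}

```text
clock: 8.22
position: [0.4891, -0.1235, 0.2153]
ee_rot: [0.0, 0.756, 0.655, 0.0]
contact_force: [3.8, -3.1, -2.3]
width: 0.0243
```

Call:
{"fn": "send_rows", "kwargs": {
  "deltas": [
    {"dp": [-0.006,0.001,0],"rotation": [0,0,-0.008]},
    {"dp": [-0.006,0.001,0],"rotation": [0,0,-0.008]},
    {"dp": [-0.006,0.001,0],"rotation": [0,0,-0.008]}
  ]
}}

```text
clock: 8.47
position: [0.4884, -0.1234, 0.2153]
ee_rot: [0.0, 0.757, 0.653, 0.0]
contact_force: [4.8, -3.2, -1.1]
width: 0.0247
```

Call:
{"fn": "send_rows", "kwargs": {
  "deltas": [
    {"dp": [-0.005,0.0,0],"rotation": [0,0,-0.007]},
    {"dp": [-0.005,0.0,0],"rotation": [0,0,-0.007]},
    {"dp": [-0.005,0.0,0],"rotation": [0,0,-0.007]}
  ]
}}

```text
clock: 8.72
position: [0.4879, -0.1234, 0.2153]
ee_rot: [0.0, 0.758, 0.652, 0.0]
contact_force: [4.5, -3.7, -1.3]
width: 0.0244
```

Run:
```python
from h import *
s=monitor.get_state();print(s['position'],s['contact_force'],s['moment'])
p=eyes.get_image('wrist');save(p,'wrist5')
p=eyes.get_image('scene');cv2.imwrite('pics/s5c.png',cv2.resize(p['color'][150:220,155:245,::-1],None,fx=8,fy=8))
```

```text
[ 0.4879057  -0.12343424  0.21532152] [ 4.50428505 -3.67564134 -1.25154613] [-0.53713082 -0.65419147  0.02023921]
```

View pics/wrist5.png

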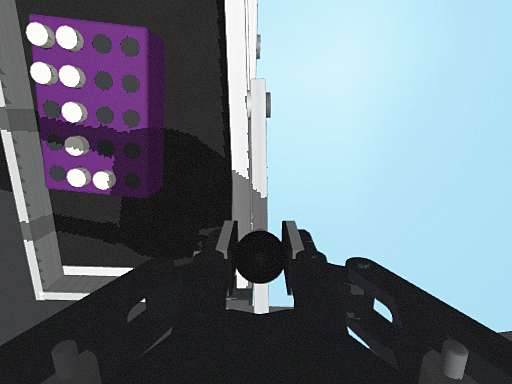

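View pics/s5c.png

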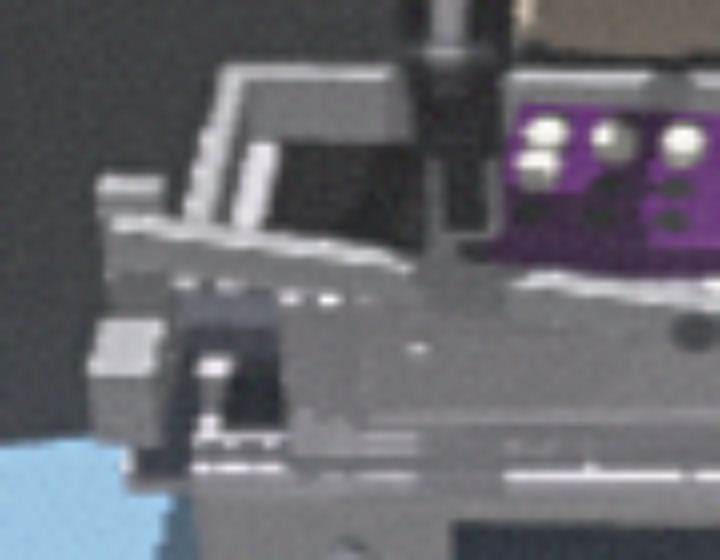

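Call:
{"fn": "send_rows", "kwargs": {
  "deltas": [
    {"dp": [-0.005,0.0,0],"rotation": [0,0,-0.007]},
    {"dp": [-0.005,0.0,0],"rotation": [0,0,-0.007]},
    {"dp": [-0.005,0.0,0],"rotation": [0,0,-0.007]}
  ]
}}

```text
clock: 9.07
position: [0.4873, -0.1234, 0.2153]
ee_rot: [0.0, 0.759, 0.651, 0.0]
contact_force: [3.9, -2.6, -3.0]
width: 0.0244
```

Call:
{"fn": "send_rows", "kwargs": {
  "deltas": [
    {"dp": [-0.005,0.001,0],"rotation": [0,0,-0.007]},
    {"dp": [-0.005,0.001,0],"rotation": [0,0,-0.007]},
    {"dp": [-0.005,0.001,0],"rotation": [0,0,-0.007]}
  ]
}}

```text
clock: 9.32
position: [0.4873, -0.1234, 0.2154]
ee_rot: [0.001, 0.76, 0.65, 0.001]
contact_force: [5.9, -3.0, -1.6]
width: 0.0246
```

Call:
{"fn": "send_rows", "kwargs": {
  "deltas": [
    {"dp": [-0.003,0.0,0],"rotation": [0,0,-0.003]},
    {"dp": [-0.003,0.0,0],"rotation": [0,0,-0.003]}
  ]
}}

```text
clock: 9.48
position: [0.4872, -0.1234, 0.2153]
ee_rot: [0.001, 0.761, 0.649, 0.001]
contact_force: [6.4, -3.4, -2.1]
width: 0.0242
```

Call:
{"fn": "send_rows", "kwargs": {
  "deltas": [
    {"dp": [0.007,0.0,0],"rotation": [0,0,0.01]},
    {"dp": [0.014,0.0,0],"rotation": [0,0,0.02]},
    {"dp": [0.014,0.0,0],"rotation": [0,0,0.02]},
    {"dp": [0.014,0.0,0],"rotation": [0,0,0.02]}
  ]
}}

```text
clock: 9.82
position: [0.4877, -0.1234, 0.2153]
ee_rot: [0.0, 0.758, 0.653, -0.0]
contact_force: [3.3, -3.4, -1.3]
width: 0.0241
```

Call:
{"fn": "send_rows", "kwargs": {
  "deltas": [
    {"dp": [0.004,0.0,0],"rotation": [0,0,0.004]},
    {"dp": [0.004,0.0,0],"rotation": [0,0,0.004]},
    {"dp": [0.004,0.0,0],"rotation": [0,0,0.004]}
  ]
}}

```text
clock: 10.07
position: [0.4881, -0.1234, 0.2153]
ee_rot: [0.0, 0.757, 0.653, -0.0]
contact_force: [3.0, -4.2, -0.9]
width: 0.0246
```

Call:
{"fn": "send_rows", "kwargs": {
  "deltas": [
    {"dp": [-0.001,-0.012,-0.016],"rotation": [0,0,0]},
    {"dp": [-0.003,-0.024,-0.032],"rotation": [0,0,0]},
    {"dp": [-0.0045,-0.036,-0.047],"rotation": [0,0,0]},
    {"dp": [-0.006,-0.048,-0.062],"rotation": [0,0,0]},
    {"dp": [-0.006,-0.048,-0.062],"rotation": [0,0,0]},
    {"dp": [-0.006,-0.048,-0.062],"rotation": [0,0,0]}
  ]
}}

```text
clock: 10.57
position: [0.4875, -0.1293, 0.2077]
ee_rot: [0.0, 0.757, 0.653, -0.0]
contact_force: [2.9, -5.3, -0.3]
width: 0.0242
```

Run:
```python
from h import *
s=monitor.get_state();print(s['position'],s['contact_force'],s['moment'])
p=eyes.get_image('scene');cv2.imwrite('pics/s6c.png',cv2.resize(p['color'][150:220,155:245,::-1],None,fx=8,fy=8))
```

```text
[ 0.48747331 -0.12930328  0.20770464] [ 2.94303677 -5.30339733 -0.26366988] [-0.6898345  -0.45332955  0.03337187]
```

View pics/s6c.png

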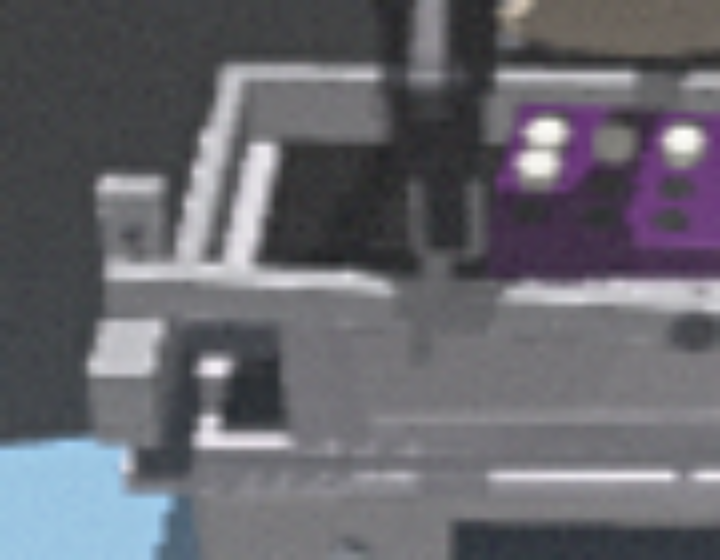

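Call:
{"fn": "send_rows", "kwargs": {
  "deltas": [
    {"dp": [-0.002,-0.016,-0.016],"rotation": [0,0,0]},
    {"dp": [-0.004,-0.032,-0.032],"rotation": [0,0,0]},
    {"dp": [-0.006,-0.048,-0.048],"rotation": [0,0,0]},
    {"dp": [-0.006,-0.048,-0.048],"rotation": [0,0,0]},
    {"dp": [-0.006,-0.048,-0.048],"rotation": [0,0,0]}
  ]
}}

```text
clock: 11.03
position: [0.4866, -0.1337, 0.2013]
ee_rot: [-0.001, 0.757, 0.653, 0.001]
contact_force: [4.5, 0.9, -3.4]
width: 0.0246
```

Call:
{"fn": "send_rows", "kwargs": {
  "deltas": [
    {"dp": [-0.001,-0.005,-0.008],"rotation": [0,0,0]},
    {"dp": [-0.002,-0.01,-0.016],"rotation": [0,0,0]},
    {"dp": [-0.002,-0.01,-0.016],"rotation": [0,0,0]},
    {"dp": [-0.002,-0.01,-0.016],"rotation": [0,0,0]}
  ]
}}

```text
clock: 11.37
position: [0.4866, -0.1342, 0.2005]
ee_rot: [-0.001, 0.757, 0.653, 0.001]
contact_force: [3.6, 4.7, 0.9]
width: 0.0242
```

Run:
```python
from h import *
s=monitor.get_state();print(s['position'],s['contact_force'],s['moment'])
p=eyes.get_image('scene');cv2.imwrite('pics/s7c.png',cv2.resize(p['color'][150:220,155:245,::-1],None,fx=8,fy=8))
```

```text
[ 0.48656171 -0.13415716  0.20053612] [3.61771254 4.74641236 0.90518838] [ 0.72803703 -0.55607238 -0.02073656]
```

View pics/s7c.png

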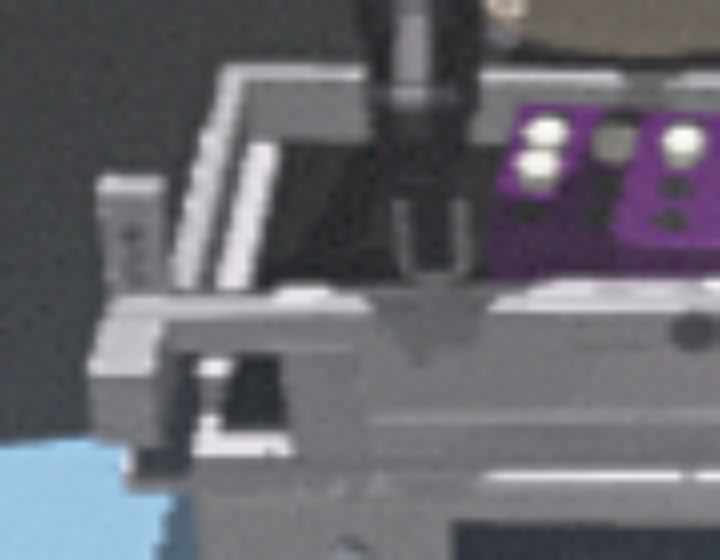

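Call:
{"fn": "send_rows", "kwargs": {
  "deltas": [
    {"dp": [0.006,0.01,0],"rotation": [0,0,0.007]},
    {"dp": [0.012,0.012,0],"rotation": [0,0,0.013]},
    {"dp": [0.018,0.012,0],"rotation": [0,0,0.019]},
    {"dp": [0.018,0.012,0],"rotation": [0,0,0.019]},
    {"dp": [0.018,0.012,0],"rotation": [0,0,0.019]}
  ]
}}

```text
clock: 11.83
position: [0.4874, -0.1341, 0.2004]
ee_rot: [-0.001, 0.754, 0.657, -0.001]
contact_force: [-0.8, 1.1, 5.8]
width: 0.0243
```

Call:
{"fn": "send_rows", "kwargs": {
  "deltas": [
    {"dp": [0.005,0.0,0],"rotation": [0,0,0]},
    {"dp": [0.005,0.0,0],"rotation": [0,0,0]},
    {"dp": [0.005,0.0,0],"rotation": [0,0,0]}
  ]
}}

```text
clock: 12.08
position: [0.4874, -0.1341, 0.2004]
ee_rot: [-0.001, 0.754, 0.657, -0.001]
contact_force: [-2.3, 0.9, 6.4]
width: 0.0248
```

Call:
{"fn": "send_rows", "kwargs": {
  "deltas": [
    {"dp": [-0.005,0.0,0.007],"rotation": [0,0,0]},
    {"dp": [-0.005,0.0,0.007],"rotation": [0,0,0]}
  ]
}}

```text
clock: 12.25
position: [0.4874, -0.1341, 0.2005]
ee_rot: [-0.001, 0.754, 0.657, -0.001]
contact_force: [-2.0, 1.2, 1.6]
width: 0.0242
```

Call:
{"fn": "send_rows", "kwargs": {
  "deltas": [
    {"dp": [0,0,0],"rotation": [0,0,0]},
    {"dp": [0,0,0],"rotation": [0,0,0]},
    {"dp": [0,0,0],"rotation": [0,0,0]},
    {"dp": [0,0,0],"rotation": [0,0,0]},
    {"dp": [0,0,0],"rotation": [0,0,0]},
    {"dp": [0,0,0],"rotation": [0,0,0]},
    {"dp": [0,0,0],"rotation": [0,0,0]},
    {"dp": [0,0,0],"rotation": [0,0,0]},
    {"dp": [0,0,0],"rotation": [0,0,0]},
    {"dp": [0,0,0],"rotation": [0,0,0]}
  ],
  "fingers": -0.6
}}

```text
clock: 13.08
position: [0.4887, -0.1343, 0.2009]
ee_rot: [0.0, 0.754, 0.657, 0.0]
contact_force: [-0.5, 0.2, -0.4]
width: 0.0681
```

Released with no force left. Retreating straight up.

Call:
{"fn": "send_rows", "kwargs": {
  "deltas": [
    {"dp": [0,0,0.1],"rotation": [0,0,0]},
    {"dp": [0,0,0.25],"rotation": [0,0,0]},
    {"dp": [0,0,0.45],"rotation": [0,0,0]},
    {"dp": [0,0,0.7],"rotation": [0,0,0]},
    {"dp": [0,0,0.9],"rotation": [0,0,0]},
    {"dp": [0,0,0.9],"rotation": [0,0,0]},
    {"dp": [0,0,0.9],"rotation": [0,0,0]}
  ]
}}

```text
clock: 13.67
position: [0.4893, -0.1346, 0.3103]
ee_rot: [0.002, 0.754, 0.657, 0.001]
contact_force: [0.8, -0.2, -0.6]
width: 0.0682
```

Call:
{"fn": "send_rows", "kwargs": {
  "deltas": [
    {"dp": [-0.2,-0.2,0],"rotation": [0,0,0]},
    {"dp": [-0.4,-0.4,0],"rotation": [0,0,0]},
    {"dp": [-0.6,-0.65,0],"rotation": [0,0,0]},
    {"dp": [-0.8,-0.9,0],"rotation": [0,0,0]},
    {"dp": [-0.8,-0.9,0],"rotation": [0,0,0]}
  ]
}}

```text
clock: 14.08
position: [0.3883, -0.2465, 0.3074]
ee_rot: [-0.001, 0.756, 0.655, -0.003]
contact_force: [-0.8, -0.2, -0.1]
width: 0.0683
```

Call:
{"fn": "send_rows", "kwargs": {
  "deltas": [
    {"dp": [-0.1,-0.2,0],"rotation": [0,0,0]},
    {"dp": [-0.2,-0.4,0],"rotation": [0,0,0]},
    {"dp": [-0.3,-0.65,0],"rotation": [0,0,0]},
    {"dp": [-0.3,-0.9,0],"rotation": [0,0,0]},
    {"dp": [-0.3,-0.9,0],"rotation": [0,0,0]},
    {"dp": [-0.3,-0.9,0],"rotation": [0,0,0]}
  ]
}}

```text
clock: 14.58
position: [0.3563, -0.3508, 0.3071]
ee_rot: [-0.002, 0.755, 0.656, 0.0]
contact_force: [-0.4, 0.5, -0.3]
width: 0.0684
```

Run:
```python
from h import *
s=monitor.get_state();print(s['clock'],s['position'],s['contact_force'])
p=eyes.get_image('scene');cv2.imwrite('pics/s8c.png',cv2.resize(p['color'][140:260,150:320,::-1],None,fx=4.5,fy=4.5))
p=eyes.get_image('top');cv2.imwrite('pics/t8c.png',cv2.resize(p['color'][150:275,110:400,::-1],None,fx=2.7,fy=2.7))
cv2.imwrite('pics/t8z.png',cv2.resize(p['color'][165:235,220:330,::-1],None,fx=7,fy=7))
kn=[world(p,u,v) for v in range(165,235) for u in range(220,312) if p['depth'][v,u]>0 and p['color'][v,u].sum()<200]
kn=np.array([q for q in kn if q[2]>.19 and q[2]<.25]);print(kn.mean(0),len(kn),kn.max(0),kn.min(0))
```

```text
14.5833 [ 0.35630245 -0.35076479  0.30710393] [-0.44684359  0.54075425 -0.30849729]
[ 0.48389931 -0.13352616  0.20832455] 22 [ 0.49160319 -0.12749809  0.21563983] [ 0.47537412 -0.14075006  0.20194643]
```

View pics/s8c.png

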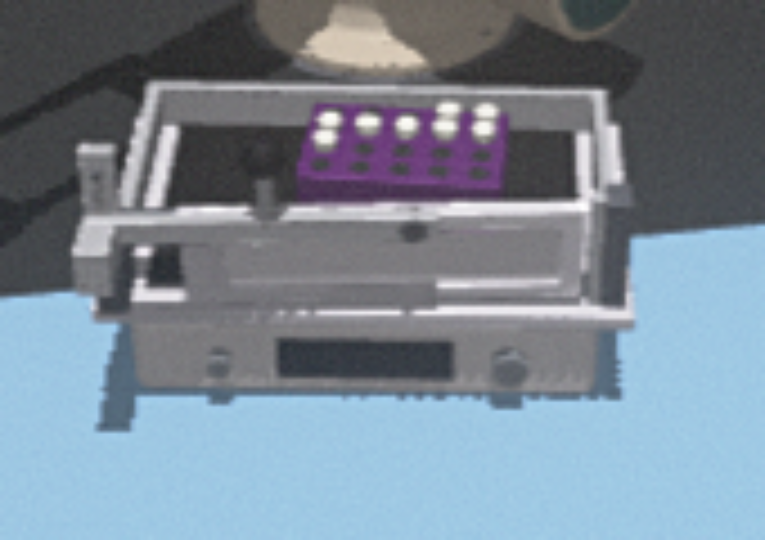

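View pics/t8z.png

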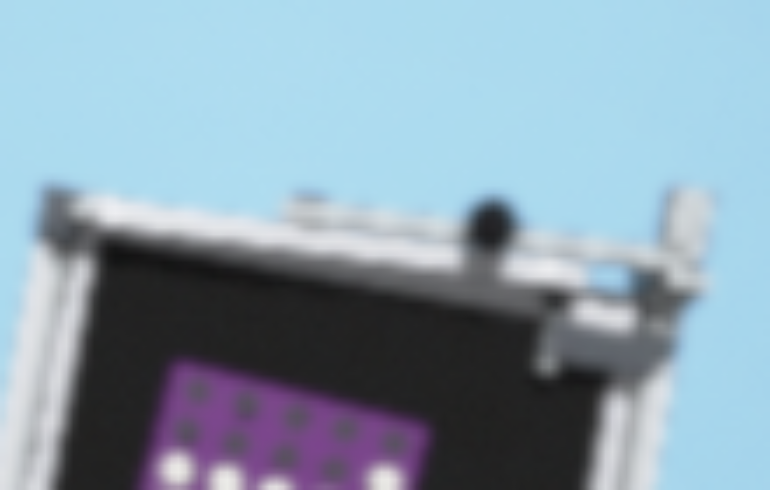

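View pics/t8c.png

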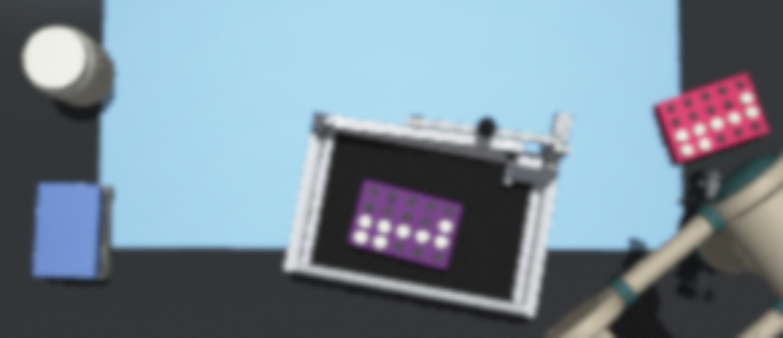

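Run:
```python
from h import *
print(manip.sign_off())
```

```text
the job is handed in; nothing more can be done
None
```

The gate is shut and latched, and the job was handed in at about 14.7 s of the 64 s allowed. I gripped the knob at 20 N, lifted the bar to about 0.19 rad and swung the gate in over the striker. I then felt for the back plate in steps of about 0.5 mm.

**Back plate contact:** The tool stopped moving at x = 0.487 m with about 6.5–7 N on the knob. That is at the bottom of, or just below, the 7–9 N you gave as the sign of the plate. I took it as contact because the motion had stopped and the spot was within 1 mm of where the camera put the plate. The highest contact reading was about 7 N, below the 10 N limit, though forces were only read at the end of each move.

**Letting down and release:** I backed off about 1 mm, lowered the bar onto its stop and eased the gate out until the bar rested on the striker. While easing out, I pressed the bar down on its stop with about 6 N, then took that off before opening the fingers.

**Last checks:**
- With the arm clear, the scene and top pictures show the bar level in the slot between striker and back plate, and the gate shut.
- The knob is back at its lowered height.
- The racks, tip box and canister look unmoved.
- The wrist force was at its noise level, and none of the checks failed or disagreed.

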